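# Change over the battery packs of the work light and the workshop radio

## Task

The two battery packs in the charger are full; the large one in the work light and the small one in the workshop radio are flat. Change them over so that the full large pack is in the light, the full small pack is in the radio and both flat packs are in the charger (either bay), every pack upright and fully home in its port; the cork mat is there to stand a pack on meanwhile. Do not let a pack fall over, and leave the mug where it stands.

Things in the scene. Friction and masses are not known exactly. Their poses are not given: they have to be found in the camera images.
- large_full: Large black battery pack, full; starts in either charger bay. Stem down, 48 x 36 mm (x, y), 38 mm tall; head above it 84 x 50 mm, from 38 to 82 mm above the origin; grip it across the 50 mm (y), 64 mm up. 0.36 kg. Origin: centre of the stem's underside; z up, x along the head. Same after a half turn. Stands stably on its stem.
- small_full: Small black battery pack, full; starts in the other charger bay. Stem down, 48 x 36 mm (x, y), 38 mm tall; head above it 56 x 44 mm, from 38 to 68 mm above the origin; grip it across the 44 mm (y), 62 mm up. 0.22 kg. Origin: centre of the stem's underside; z up, x along the head. Same after a half turn. Stands stably on its stem.
- large_flat: Large black battery pack, flat; starts in the work light. Stem down, 48 x 36 mm (x, y), 38 mm tall; head above it 84 x 50 mm, from 38 to 82 mm above the origin; grip it across the 50 mm (y), 64 mm up. 0.36 kg. Origin: centre of the stem's underside; z up, x along the head. Same after a half turn. Stands stably on its stem.
- small_flat: Small black battery pack, flat; starts in the workshop radio. Stem down, 48 x 36 mm (x, y), 38 mm tall; head above it 56 x 44 mm, from 38 to 68 mm above the origin; grip it across the 44 mm (y), 62 mm up. 0.22 kg. Origin: centre of the stem's underside; z up, x along the head. Same after a half turn. Stands stably on its stem.
- charger_station: Fixed twin charger: low grey base 92 x 196 mm (x, y), wells centred at y = +50 and y = -50 mm, x = 0. Origin: centre of its underside, on the table. Wells' floors 14 mm up, mouths 50 mm up. Each well 55 x 43 mm (x, y), 36 mm deep, mouth flared by 4 mm, in a 74 x 62 mm grey collar; a seated pack stands on the well's floor, long side along this x.
- work_light: Fixed LED work light: one well in front, yellow lamp panel 128 mm wide, 140 mm high on a yoke behind it (60 mm and more from the well's centre, toward +x). Origin: on the table under the well's centre. Floor of the well 16 mm up, mouth 52 mm up. Well 55 x 43 mm (x, y), 36 mm deep, mouth flared by 4 mm, in a 74 x 62 mm grey collar; a seated pack stands on the well's floor, long side along this x.
- workshop_radio: Fixed workshop radio: grey box, rubber corners, 104 x 154 mm (x, y), 64 mm high, two speakers in front, one well on top. Origin: on the table under the well's centre. Floor of the well 62 mm up, mouth 98 mm up. Well 55 x 43 mm (x, y), 36 mm deep, mouth flared by 4 mm, in a 74 x 62 mm grey collar; a seated pack stands on the well's floor, long side along this x.
- cork_mat: Square of cork sheet, 110 x 110 x 3 mm, fixed flat on the table beside the charger, empty: a clear place to stand a pack. Origin: centre of its underside (its top is 3 mm higher).
- mug: White mug, loose bystander, 92 mm across, 127 mm with its handle, 95 mm high, beside the charger on the other side from the cork mat. Origin: middle of its underside, z up. Leave it where it stands.

How it is judged:
At the end, for the whole second after the job is handed in: large_full in the work light, small_full in the radio, the flat packs one in each charger bay: each within 8 mm of its well's centre and 4 mm of its floor, turned under 0.2 rad, tilted under 0.1 rad, at rest. The mug upright within 30 mm of its start (horizontal distance between large_full and work_light below 0.008 m and z of large_full in the frame of work_light between 0.012 and 0.02 m and angle between the x axis of large_full and the x axis of work_light, either way round below 0.2 rad and angle between each of large_full, small_full, large_flat, small_flat's own z axis and vertical below 0.1 rad and horizontal distance between small_full and workshop_radio below 0.008 m and z of small_full in the frame of workshop_radio between 0.058 and 0.066 m and angle between the x axis of small_full and the x axis of workshop_radio, either way round below 0.2 rad and x of large_flat in the frame of charger_station between -0.008 and 0.008 m and (y of large_flat in the frame of charger_station between 0.042 and 0.058 m or y of large_flat in the frame of charger_station between -0.058 and -0.042 m) and z of large_flat in the frame of charger_station between 0.01 and 0.018 m and angle between the x axis of each of large_flat, small_flat and the x axis of charger_station, either way round below 0.2 rad and x of small_flat in the frame of charger_station between -0.008 and 0.008 m and (y of small_flat in the frame of charger_station between 0.042 and 0.058 m or y of small_flat in the frame of charger_station between -0.058 and -0.042 m) and z of small_flat in the frame of charger_station between 0.01 and 0.018 m and linear speed of each of large_full, small_full, large_flat, small_flat below 0.02 m/s and distance of mug from where it was at the start of the episode below 0.03 m and angle between mug's own z axis and vertical below 0.2 rad); the robot touches nothing.
It fails at once if a battery pack falls over (tilts more than 0.8 rad) (angle between any of large_full, small_full, large_flat, small_flat's own z axis and vertical above 0.8 rad).
It fails at once if the mug is shifted more than 30 mm or tipped by more than 0.4 rad (distance of mug from where it was at the start of the episode above 0.03 m or angle between mug's own z axis and vertical above 0.4 rad).
It also fails if it takes over 115 s, if anything falls off the work surface, if the arm or the gripper's body presses on something with over 40 N, if the wrist force passes 120 N, or if a joint passes its speed limit or range.

## Robot

A 6-joint arm with a two-finger parallel gripper is mounted at the origin on a cart in front of the work surface, level with it; the furniture and walls round the work are solid. World frame = base frame: x ahead of the robot, y to its left, z up, the work surface at z = 0. Lengths are in m, angles in rad, forces in N, time in s.
With the tool pointing down it reaches from about 0.35 to 0.975 m from the base axis. Payload 4.9 kg.
Tool frame: the origin (TCP) lies on the centre line of the jaws, within the pads' length; the fingertips stand manip.tip_reach ahead of it and the grasp point (between the pads) is the TCP (manip.tip_reach is the distance from the TCP to the fingertips, in m); z points along the fingers, y is the line along which they close (so a half turn about z gives the same grasp; the last joint's range is limited). The gripper opens to 85 mm and grips with 20 to 120 N. Pads are 22 mm wide; open, the fingers measure 114 mm over their backs; the gripper's body (76 mm by 85 mm) begins 54 mm behind the grasp point. The pads swing forward as they close: fully open they stand 13 mm farther back than shut.
Start: joints at [1.187, 0.053, 1.613, -0, 1.476, -0.119], TCP at [0.164, 0.603, 0.25] pointing down, gripper open.
Joint ranges: [-3.01, 3.01], [-1.01, 2.22], [0.06, 2.58], [-1.02, 4.17], [0.09, 2.62], [-3.14, 3.14]. Speed limits (rad/s): [2.57, 2.57, 3.14, 3.14, 3.14, 3.14].

## Interface

Orientations are given as a unit quaternion [w, x, y, z].
In Python, from plant import manip gives the robot as it stands. The module is installed in compiled form; this text tells all that it offers.
- The arm moves only by the tool move_arm, never from a script. Its argument "rows" is a list of rows, each a list of 7 numbers: the shift along the tool's x, y, z in cm, then the turn, a rotation vector about the tool's x, y, z in degrees, then the opening, from -1 (shut) to 1 (fully open). In form: [[tx, ty, tz, ax, ay, az, jaw], ...]. A call has 1 to 20 rows; each row shifts and turns the commanded pose from where the row before left it, along the tool's axes as they then stand; what a row does not reach is not made up. A row lasts 1/12 s, in which the tool goes at most 41.7 mm and 7.16 degrees, less where a joint would pass 70% of its speed; a pose out of reach is approached as far as the arm can. A call is refused whole if a number of a shift passes 4.17 or a number of a turn 7.16, either way. A call with a gripper value outside its range is refused whole. The fingers move at their own pace and stop on an object; the grip force is fixed at half the most. Time passes only in rows, so rows that do not move let the fingers close. It gives the time, the measured TCP pose, the force, the opening and the grip force at its end, in the units of the state.
- manip.state(): the state, without advancing time (a new reading comes with each control period).
- manip.grab_frame(name): name is "side" or "top"; returns a dict with "img" (480x640x3 uint8, blue, green, red), "mtx" (3x3 intrinsics, pixels), "R" (3x3) and "t" (3): a world point X has camera coordinates R X + t. Camera axes: x right, y down, z forward; pixel columns grow to the right and rows downward; lengths in m; the calibration is good to about 2 mm. A picture is of the moment at which its call begins. There is no depth.
- manip.job_done(): hands the job in; it is judged then, once.
The state is a dict: "time": time; "joint_pos": joint angles; "joint_vel": joint speeds; "joint_efforts": joint torques, N m; "tool_pos": TCP position; "tool_rot": TCP orientation; "contact_force": force on the tool from outside, world axes, zero at the start; "ft_torque": the same for the moment, N m; "gripper_width": opening from 0.0 (shut) to 1.0 (fully open); "grasp_force": force on a finger pad.
Only numpy, scipy, OpenCV 4.12 (cv2) and the standard library are available. Lean on these libraries where they do the work, as an engineer would, in place of code of your own. Each camera call takes 0.05 s, during which the arm holds its last target. There are 200 camera calls.

## Working session

There is one attempt and no reset: what is moved stays moved. The work goes in short steps, Python scripts to look and compute and a tool call to move; the robot and the scene stay as the last step left them, time stands still between calls to the robot, and variables do not carry over. Pictures are saved under pics/ and viewed, at most 15 in all, crops included, and the job is handed in when it is done.

Besides the shell and the picture viewer there is one more tool, called after ">>>" by a JSON object that holds its "method" and its "body", one argument or row to a line. move_arm: Moves the arm, as the interface text tells. Its arguments: {"type":"object","properties":{"rows":{"type":"array","items":{"type":"array","items":{"type":"number"}}}},"required":["rows"]}

```bash
mkdir -p pics; python3 - <<'E'
from plant import manip
import cv2
s=manip.state();print({k:s[k] for k in("time","tool_pos","tool_rot","contact_force","gripper_width")},manip.tip_reach)
for n in("top","side"):
    f=manip.grab_frame(n);cv2.imwrite(f"pics/{n}0.png",f["img"]);print(n,f["mtx"].tolist(),f["R"].round(4).tolist(),f["t"].round(4).tolist())
E
```

```text
{'time': 0.0, 'tool_pos': array([0.16333755, 0.60265203, 0.24901807]), 'tool_rot': array([-2.69706378e-04,  1.32009634e-01,  9.91247861e-01, -1.03089878e-03]), 'contact_force': array([-0.21532152, -0.36237562, -0.40930057]), 'gripper_width': 0.998283050831748} 0.019
top [[437.99912818154064, 0.0, 316.8473587059901], [0.0, 437.99912818154064, 240.23909121168697], [0.0, 0.0, 1.0]] [[0.0101, -0.9997, 0.0237], [-0.9834, -0.0142, -0.1809], [0.1811, -0.0215, -0.9832]] [-0.0605, 0.5557, 0.8267]
side [[592.4372976778593, 0.0, 321.4814265095329], [0.0, 592.4372976778593, 248.55109539737091], [0.0, 0.0, 1.0]] [[-0.8241, -0.5662, -0.0144], [-0.3581, 0.5405, -0.7613], [0.4388, -0.6223, -0.6482]] [0.4244, 0.2957, 0.7094]
```

View pics/top0.png

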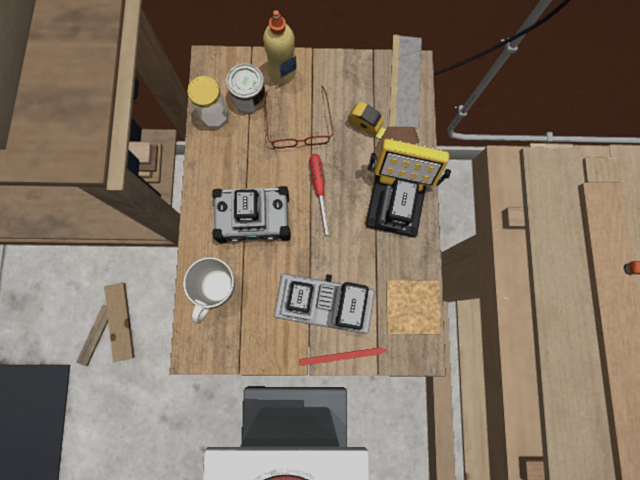

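View pics/side0.png

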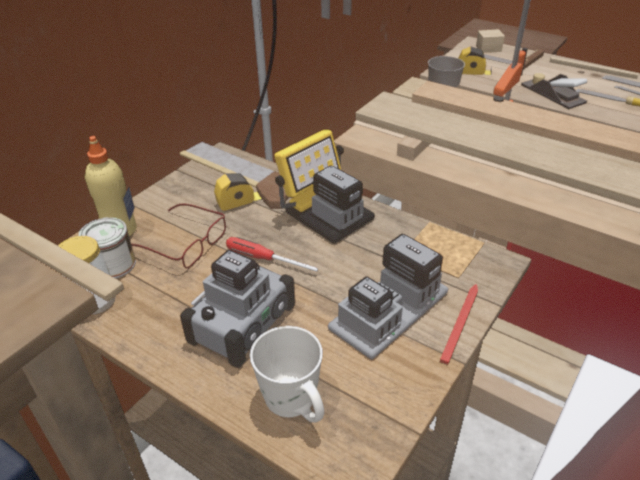

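```bash
python3 - <<'E'
import cv2
i=cv2.imread("pics/top0.png")[150:335,205:450]
cv2.imwrite("pics/c0.png",cv2.resize(i,None,fx=3.2,fy=3.2,interpolation=cv2.INTER_CUBIC))
i=cv2.imread("pics/side0.png")[150:360,180:460]
cv2.imwrite("pics/c1.png",cv2.resize(i,None,fx=2.8,fy=2.8,interpolation=cv2.INTER_CUBIC))
E
```

```text
(no output)
```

View pics/c0.png

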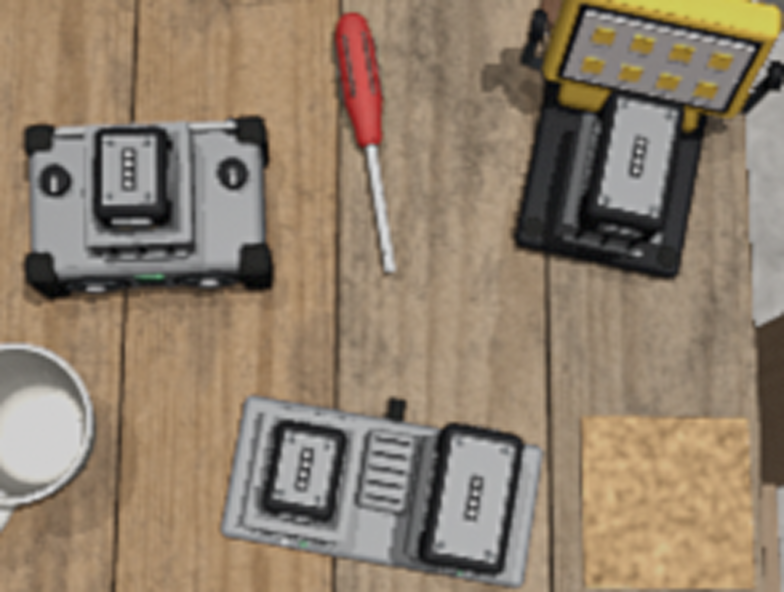

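View pics/c1.png

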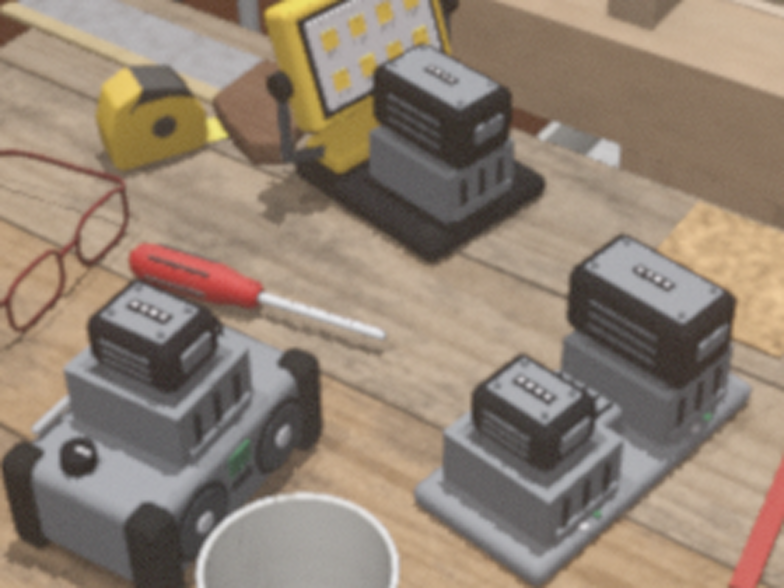

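```bash
cat >h.py <<'E'
import cv2,numpy as np
from plant import manip
def ray(f,uv,z):
    "pixels (n,2) -> world points on the plane z"
    uv=np.asarray(uv,float).reshape(-1,2)
    d=(np.c_[uv,np.ones(len(uv))]@np.linalg.inv(f["mtx"]).T)@f["R"]
    c=-f["R"].T@f["t"]
    return c+d*((z-c[2])/d[:,2])[:,None]
def plate(f,seed,z,tol=14):
    "grey plate about a seed pixel: centre, long axis angle, sides, pixel area"
    k=4
    g=cv2.resize(cv2.cvtColor(f["img"],cv2.COLOR_BGR2GRAY),None,fx=k,fy=k,interpolation=cv2.INTER_LINEAR)
    x,y=[int(v*k) for v in seed]
    m=(g>105).astype(np.uint8)
    n,l=cv2.connectedComponents(m,connectivity=4)
    c,_=cv2.findContours((l==l[y,x]).astype(np.uint8),cv2.RETR_EXTERNAL,cv2.CHAIN_APPROX_NONE)
    c=max(c,key=cv2.contourArea)
    P=ray(f,(c[:,0]+.5)/k-.5,z)[:,:2]
    (cx,cy),(w,h),a=cv2.minAreaRect((P*1000).astype(np.float32))
    if w<h: w,h,a=h,w,a+90
    a=(a+90)%180-90
    return np.round([cx,cy,a,w,h],1)
E
python3 - <<'E'
from h import *
T=manip.grab_frame("top");S=manip.grab_frame("side")
for n,z,a,b in(("LF",.096,(346,306),(409,257)),("SF",.082,(296,303),(364,287)),("Lf",.098,(397,203),(332,180)),("Sf",.130,(239,203),(226,264))):
    print(n,plate(T,a,z),plate(S,b,z))
# mat
hsv=cv2.cvtColor(T["img"],cv2.COLOR_BGR2HSV)
m=cv2.inRange(hsv,(12,70,150),(25,200,255));m[:275]=0;m[340:]=0;m[:,:380]=0;m[:,450:]=0
m=cv2.morphologyEx(m,cv2.MORPH_OPEN,np.ones((3,3)))
c=max(cv2.findContours(m,0,1)[0],key=cv2.contourArea);P=ray(T,c[:,0],.003)[:,:2]*1000
print(cv2.minAreaRect(P.astype(np.float32)))
E
```

```text
LF [ 426.6 -120.4  -10.1   69.9   38. ] [ 495.3 -306.8   74.2 1434.1  939.7]
SF [442.9 -21.9  -9.6  41.8  31.8] [ 503.5 -326.3   74.2 1467.8  961.8]
Lf [ 632.3 -220.8  -11.7   69.5   37.7] [ 494.1 -304.    74.2 1429.3  936.5]
Sf [610.6  81.6   2.1  41.5  30.4] [614.   76.1   2.   42.6  32.5]
((429.3299865722656, -256.4591369628906), (110.66215515136719, 111.38509368896484), 89.11985778808594)
```

```bash
sed -i 's/def plate(f,seed,z,tol=14)/def plate(f,seed,z,th=105)/; s/g>105/g>th/' h.py
python3 - <<'E'
from h import *
T=manip.grab_frame("top");S=manip.grab_frame("side")
for n,z,a,b in(("LF",.096,(346,306),(409,257)),("SF",.082,(296,303),(364,287)),("Lf",.098,(397,203),(332,180)),("Sf",.130,(239,203),(226,264))):
  for th in(90,105,120,135): print(n,th,plate(T,a,z,th),plate(S,b,z,th))
E
```

```text
LF 90 [ 426.8 -120.5  -10.1   70.6   38.5] [ 668.  -392.2  -77.6 1444.3  997.4]
LF 105 [ 426.6 -120.4  -10.1   69.9   38. ] [ 495.1 -307.3   74.2 1435.3  939.2]
LF 120 [ 426.6 -120.4  -10.1   69.    37.4] [ 557.3 -317.4   76.  1419.   816.2]
LF 135 [ 426.6 -120.4  -10.1   68.4   36.6] [ 827.9 -344.7   31.9 1961.  1548.8]
SF 90 [443.  -21.9  -9.6  42.5  32.5] [ 680.3 -413.8  -77.6 1478.2 1020.9]
SF 105 [442.9 -21.9 -10.1  41.7  32. ] [ 503.4 -326.8   74.2 1469.1  961.3]
SF 120 [442.9 -21.8  -9.6  40.9  31.3] [ 567.  -337.1   76.  1452.4  835.4]
SF 135 [442.9 -21.8  -9.6  40.3  30.5] [ 844.  -365.1   31.9 2007.2 1585.3]
Lf 90 [ 632.3 -220.8  -11.7   70.4   38.5] [ 666.2 -389.2  -77.6 1439.4  994. ]
Lf 105 [ 632.2 -220.9  -11.9   69.6   37.7] [ 494.  -304.5   74.2 1430.5  936. ]
Lf 120 [ 632.2 -220.9  -11.9   68.9   37.1] [ 555.9 -314.6   76.  1414.3  813.4]
Lf 135 [ 632.2 -220.7  -11.7   68.    36.3] [ 689.8 -238.5  -37.8  170.2  106.4]
Sf 90 [610.4  81.6   2.1  41.8  31.4] [ 638.1 -340.   -77.6 1361.7  940.4]
Sf 105 [610.6  81.6   2.1  41.5  30.4] [614.   76.1   2.5  42.6  32.5]
Sf 120 [610.4  81.4   1.2  40.6  30.5] [614.   76.1   2.7  41.4  31.4]
Sf 135 [610.4  81.5   2.5  40.   29.4] [614.   76.1   2.2  40.1  30.3]
```

```bash
sed -i 's/    n,l=cv2/    m=cv2.morphologyEx(m,cv2.MORPH_OPEN,cv2.getStructuringElement(2,(17,17)))\n    n,l=cv2/' h.py
python3 - <<'E'
from h import *
T=manip.grab_frame("top");S=manip.grab_frame("side")
for n,z,a,b in(("LF",.096,(349,293),(406,253)),("SF",.082,(296,303),(364,287)),("Lf",.098,(399,190),(332,175)),("Sf",.130,(239,203),(226,264))):
  for th in(120,135,150): print(n,th,plate(T,a,z,th),plate(S,b,z,th))
E
```

```text
LF 120 [ 426.7 -120.5  -10.1   68.9   37.4] [ 6.615e+02 -4.440e+01 -2.000e-01  7.837e+02  6.399e+02]
LF 135 [ 426.7 -120.4  -10.1   68.2   36.6] [ 4.179e+02 -1.571e+02 -1.000e-01  2.939e+02  1.415e+02]
LF 150 [ 426.6 -120.2  -10.    67.2   35.9] [ 428.8 -126.4  -10.3   67.1   35.4]
SF 120 [442.9 -21.8  -9.6  40.8  31.3] [445.1 -27.3  -9.9  41.3  31.8]
SF 135 [442.9 -21.7  -8.7  40.4  30.3] [ 844.  -365.1   31.9 2007.2 1585.3]
SF 150 [ 593.3  -81.1  -88.3 1377.8  969. ] [ 839.7 -358.2   31.9 2007.2 1601.4]
Lf 120 [ 632.2 -220.8  -11.8   68.7   37. ] [ 689.5 -238.4  -37.9  172.5  106.9]
Lf 135 [ 632.2 -220.6  -11.4   67.7   36.2] [ 825.6 -341.8   31.9 1954.5 1543.6]
Lf 150 [ 632.2 -220.6  -11.8   66.8   34.8] [ 821.5 -335.1   31.9 1954.5 1559.3]
Sf 120 [610.4  81.3   1.2  40.5  30.3] [614.   76.1   2.5  41.4  31.4]
Sf 135 [607.2  90.7  11.1  34.7  12.9] [613.9  76.    2.5  39.9  30.3]
Sf 150 [610.4  91.6   2.4  26.7   8.3] [615.5  85.6  -1.7  30.8  10.7]
```

```bash
cat >p.py <<'E'
import sys,numpy as np
from scipy.spatial.transform import Rotation as Ro
from plant import manip
def plan(*tg):
    "targets (x,y,z mm, pack yaw deg): turn about tool z, then tool-frame shift in cm"
    s=manip.state();q=s["tool_rot"];R=Ro.from_quat(np.r_[q[1:],q[0]]).as_matrix();p=s["tool_pos"]*1000
    yaw=np.degrees(np.arctan2(R[1,1],R[0,1]))-90
    print("t %.1f p %s yaw %.2f tilt %.2f f %s w %.3f g %.1f"%(s["time"],p.round(1),yaw,np.degrees(np.arccos(-R[2,2])),s["contact_force"].round(1),s["gripper_width"],s["grasp_force"]))
    for x,y,z,w in tg:
        a=np.radians(w+90);Y=np.array([np.cos(a),np.sin(a),0]);Z=np.array([0,0,-1.]);X=np.cross(Y,Z)
        d=np.array([x,y,z])-p
        print("turn z %.2f shift cm %s rows>=%.1f"%(yaw-w,(np.array([X@d,Y@d,Z@d])/10).round(2),np.linalg.norm(d)/41.7));p=np.array([x,y,z]);yaw=w
if __name__=="__main__": plan(*eval(sys.argv[1]))
E
python3 p.py "[(450,250,250,-10),(427.9,-123.3,250,-10),(427.9,-123.3,78,-10)]"
```

```text
t 0.4 p [163.5 603.1 250.1] yaw -15.17 tilt 0.02 f [-1.  -0.   0.2] w 1.006 g 0.0
turn z -5.17 shift cm [-3.434e+01 -2.980e+01  1.000e-02] rows>=10.9
turn z 0.00 shift cm [ -4.31 -37.15   0.  ] rows>=9.0
turn z 0.00 shift cm [ 0.   0.  17.2] rows>=4.1
```

>>> {"method": "move_arm", "body": {
  "rows": [
    [0, 0, 0, 0, 0, -5.17, 1],
    [-2.46, -2.13, 0, 0, 0, 0, 1],
    [-2.46, -2.13, 0, 0, 0, 0, 1],
    [-2.45, -2.13, 0, 0, 0, 0, 1],
    [-2.45, -2.13, 0, 0, 0, 0, 1],
    [-2.45, -2.13, 0, 0, 0, 0, 1],
    [-2.45, -2.13, 0, 0, 0, 0, 1],
    [-2.45, -2.13, 0, 0, 0, 0, 1],
    [-2.45, -2.13, 0, 0, 0, 0, 1],
    [-2.45, -2.13, 0, 0, 0, 0, 1],
    [-2.45, -2.13, 0, 0, 0, 0, 1],
    [-2.45, -2.13, 0, 0, 0, 0, 1],
    [-2.45, -2.13, 0, 0, 0, 0, 1],
    [-2.45, -2.13, 0, 0, 0, 0, 1],
    [-2.45, -2.13, 0, 0, 0, 0, 1]
  ]
}}

```text
time: 1.65
tool_pos: [0.4506, 0.2485, 0.2506]
tool_rot: [0.0, 0.087, 0.996, 0.0]
contact_force: [-1.0, 0.0, -0.0]
gripper_width: 1.0
grasp_force: 0.0
```

>>> {"method": "move_arm", "body": {
  "rows": [
    [-0.36, -3.1, 0, 0, 0, 0, 1],
    [-0.36, -3.1, 0, 0, 0, 0, 1],
    [-0.36, -3.1, 0, 0, 0, 0, 1],
    [-0.36, -3.1, 0, 0, 0, 0, 1],
    [-0.36, -3.1, 0, 0, 0, 0, 1],
    [-0.36, -3.1, 0, 0, 0, 0, 1],
    [-0.36, -3.1, 0, 0, 0, 0, 1],
    [-0.36, -3.1, 0, 0, 0, 0, 1],
    [-0.36, -3.1, 0, 0, 0, 0, 1],
    [-0.36, -3.1, 0, 0, 0, 0, 1],
    [-0.36, -3.1, 0, 0, 0, 0, 1],
    [-0.36, -3.1, 0, 0, 0, 0, 1],
    [0, 0, 0, 0, 0, 0, 1]
  ]
}}

```text
time: 2.73
tool_pos: [0.4272, -0.128, 0.2506]
tool_rot: [0.0, 0.09, 0.996, -0.001]
contact_force: [-0.0, 0.6, -0.0]
gripper_width: 1.003
grasp_force: 0.0
```

```bash
python3 p.py "[(427.9,-123.3,100,-10),(427.9,-123.3,78,-10)]"; python3 -c "
from h import *
for n in('top','side'): cv2.imwrite(f'pics/{n}1.png',manip.grab_frame(n)['img'])"
```

```text
t 2.7 p [ 427.2 -128.   250.6] yaw -10.33 tilt 0.13 f [-0.   0.6 -0. ] w 1.003 g 0.0
turn z -0.33 shift cm [1.000e-02 4.700e-01 1.506e+01] rows>=3.6
turn z 0.00 shift cm [0.  0.  2.2] rows>=0.5
```

View pics/side1.png

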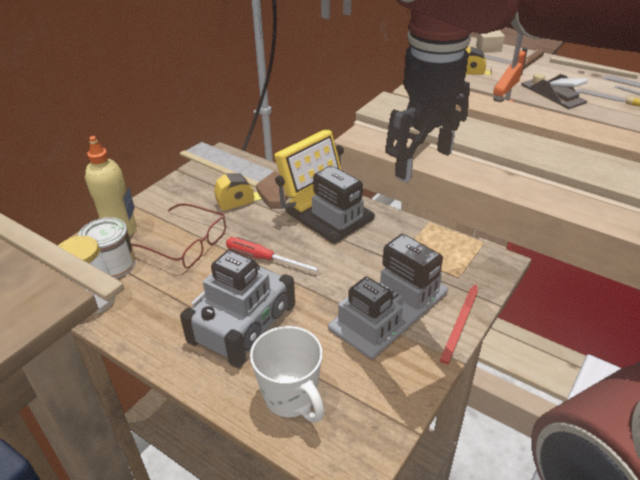

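>>> {"method": "move_arm", "body": {
  "rows": [
    [0, 0, 1.5, 0, 0, 0, 1],
    [0, 0, 3, 0, 0, 0, 1],
    [0, 0, 3, 0, 0, 0, 1],
    [0, 0, 2.5, 0, 0, 0, 1],
    [0, 0, 1.5, 0, 0, 0, 1],
    [0, 0, 1, 0, 0, 0, 1],
    [0, 0, 0, 0, 0, 0, 1],
    [0, 0, 0, 0, 0, 0, 1]
  ]
}}

```text
time: 3.5
tool_pos: [0.4279, -0.1233, 0.1256]
tool_rot: [-0.0, 0.087, 0.996, 0.0]
contact_force: [0.1, 0.5, 0.3]
gripper_width: 1.003
grasp_force: 0.0
```

```bash
python3 p.py "[(427.9,-123.3,100,-10),(427.9,-123.3,78,-10)]"
```

```text
t 3.5 p [ 427.9 -123.3  125.6] yaw -9.93 tilt 0.01 f [0.1 0.5 0.3] w 1.003 g 0.0
turn z 0.07 shift cm [ 0.   -0.    2.56] rows>=0.6
turn z 0.00 shift cm [0.  0.  2.2] rows>=0.5
```

>>> {"method": "move_arm", "body": {
  "rows": [
    [0, 0, 1.5, 0, 0, 0, 1],
    [0, 0, 1.5, 0, 0, 0, 1],
    [0, 0, 1, 0, 0, 0, 1],
    [0, 0, 0.76, 0, 0, 0, 1],
    [0, 0, 0, 0, 0, 0, 0.5],
    [0, 0, 0, 0, 0, 0, 0.3],
    [0, 0, 0, 0, 0, 0, 0.2],
    [0, 0, 0, 0, 0, 0, 0.1],
    [0, 0, 0, 0, 0, 0, 0],
    [0, 0, 0, 0, 0, 0, -1],
    [0, 0, 0, 0, 0, 0, -1],
    [0, 0, 0, 0, 0, 0, -1],
    [0, 0, 0, 0, 0, 0, -1]
  ]
}}

```text
time: 4.58
tool_pos: [0.4287, -0.124, 0.0791]
tool_rot: [0.001, 0.087, 0.996, 0.0]
contact_force: [-1.0, 3.3, 5.7]
gripper_width: 0.578
grasp_force: 62.3
```

```bash
python3 p.py "[(427.9,-123.3,250,-10),(430.6,-259.2,250,-10)]"
```

```text
t 4.6 p [ 428.7 -124.    79.1] yaw -10.01 tilt 0.12 f [-1.   3.3  5.7] w 0.578 g 62.3
turn z -0.01 shift cm [  0.09   0.05 -17.09] rows>=4.1
turn z 0.00 shift cm [ -2.63 -13.34   0.  ] rows>=3.3
```

>>> {"method": "move_arm", "body": {
  "rows": [
    [0, 0, -0.5, 0, 0, 0, -1],
    [0, 0, -1, 0, 0, 0, -1],
    [0, 0, -1.5, 0, 0, 0, -1],
    [0, 0, -2, 0, 0, 0, -1],
    [0, 0, -2, 0, 0, 0, -1],
    [0, 0, -1, 0, 0, 0, -1],
    [-0.23, -1.34, 0, 0, 0, 0, -1],
    [-0.4, -2, 0, 0, 0, 0, -1],
    [-0.5, -2.5, 0, 0, 0, 0, -1],
    [-0.5, -2.5, 0, 0, 0, 0, -1],
    [-0.5, -2.5, 0, 0, 0, 0, -1],
    [-0.3, -1.5, 0, 0, 0, 0, -1],
    [-0.2, -1, 0, 0, 0, 0, -1],
    [0, 0, 1, 0, 0, 0, -1],
    [0, 0, 2, 0, 0, 0, -1],
    [0, 0, 2, 0, 0, 0, -1],
    [0, 0, 2, 0, 0, 0, -1],
    [0, 0, 1, 0, 0, 0, -1],
    [0, 0, 0, 0, 0, 0, -1],
    [0, 0, 0, 0, 0, 0, -1]
  ]
}}

```text
time: 6.25
tool_pos: [0.4301, -0.2588, 0.077]
tool_rot: [-0.001, 0.087, 0.996, 0.001]
contact_force: [0.1, -0.2, -2.3]
gripper_width: 0.575
grasp_force: 62.7
```

```bash
python3 p.py "[(430.6,-259.2,68,-10)]"; python3 -c "
from h import *
cv2.imwrite('pics/side2.png',manip.grab_frame('side')['img'][100:400,200:600])"
```

```text
t 6.2 p [ 430.1 -258.8   77. ] yaw -9.96 tilt 0.11 f [ 0.1 -0.2 -2.3] w 0.575 g 62.7
turn z 0.04 shift cm [-0.06 -0.03  0.9 ] rows>=0.2
```

View pics/side2.png

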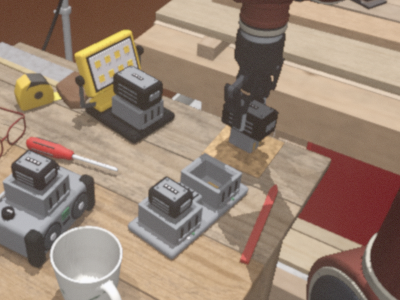

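>>> {"method": "move_arm", "body": {
  "rows": [
    [0, 0, 0.4, 0, 0, 0, -1],
    [0, 0, 0.3, 0, 0, 0, -1],
    [0, 0, 0.15, 0, 0, 0, -1],
    [0, 0, 0, 0, 0, 0, -1],
    [0, 0, 0, 0, 0, 0, -1]
  ]
}}

```text
time: 6.72
tool_pos: [0.4305, -0.2599, 0.0694]
tool_rot: [0.0, 0.087, 0.996, -0.0]
contact_force: [-0.3, 0.0, -4.0]
gripper_width: 0.579
grasp_force: 62.8
```

```bash
python3 p.py "[(430.6,-259.2,68,-10)]"
```

```text
t 6.7 p [ 430.5 -259.9   69.4] yaw -10.01 tilt 0.01 f [-0.3  0.  -4. ] w 0.579 g 62.8
turn z -0.01 shift cm [0.   0.08 0.14] rows>=0.0
```

>>> {"method": "move_arm", "body": {
  "rows": [
    [0, 0, 0.14, 0, 0, 0, -1],
    [0, 0, 0, 0, 0, 0, -1],
    [0, 0, 0, 0, 0, 0, -0.2],
    [0, 0, 0, 0, 0, 0, 0.3],
    [0, 0, 0, 0, 0, 0, 1],
    [0, 0, 0, 0, 0, 0, 1],
    [0, 0, 0, 0, 0, 0, 1],
    [0, 0, 0, 0, 0, 0, 1],
    [0, 0, -1, 0, 0, 0, 1],
    [0, 0, -2, 0, 0, 0, 1],
    [0, 0, -3, 0, 0, 0, 1],
    [0, 0, -3, 0, 0, 0, 1],
    [0, 0, -3, 0, 0, 0, 1],
    [0, 0, -3, 0, 0, 0, 1],
    [0, 0, -3, 0, 0, -6.1, 1],
    [0, 0, 0, 0, 0, -6.1, 1],
    [0, 0, 0, 0, 0, 0, 1],
    [0, 0, 0, 0, 0, 0, 1]
  ]
}}

```text
time: 8.22
tool_pos: [0.4303, -0.2598, 0.2482]
tool_rot: [0.0, -0.018, 1.0, -0.0]
contact_force: [-0.2, -0.0, -0.5]
gripper_width: 1.002
grasp_force: 0.0
```

```bash
python3 p.py "[(611.8,78.8,250,2.2),(611.8,78.8,124,2.2)]"; python3 - <<'E'
from h import *
T=manip.grab_frame("top");S=manip.grab_frame("side")
cv2.imwrite('pics/top3.png',cv2.resize(T['img'][240:360,230:450],None,fx=3,fy=3,interpolation=2))
for th in(105,120): print(plate(T,(413,307),.085,th),plate(T,(239,203),.130,th))
E
```

```text
t 8.2 p [ 430.3 -259.8  248.2] yaw 2.05 tilt 0.03 f [-0.2 -0.  -0.5] w 1.002 g 0.0
turn z -0.15 shift cm [-19.44  33.13  -0.18] rows>=9.2
turn z 0.00 shift cm [ 0.   0.  12.6] rows>=3.0
[ 609.2  -95.   -89.9 1318.1  969.3] [610.5  81.3   2.5  41.9  30.8]
[ 593.   -81.   -88.3 1372.9  964.7] [610.4  81.5   2.1  40.7  30.4]
```

View pics/top3.png

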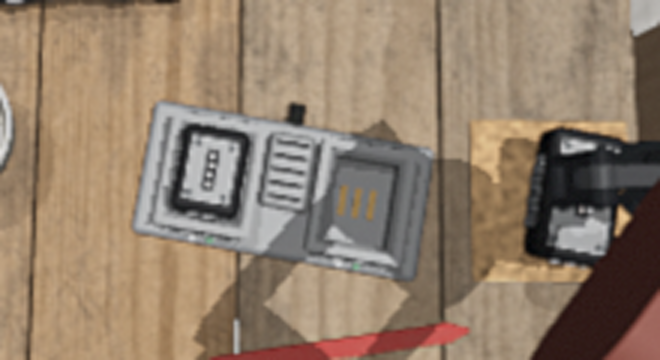

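>>> {"method": "move_arm", "body": {
  "rows": [
    [-0.9, 1.5, 0, 0, 0, 0, 1],
    [-1.75, 3, 0, 0, 0, 0, 1],
    [-1.75, 3, 0, 0, 0, 0, 1],
    [-1.75, 3, 0, 0, 0, 0, 1],
    [-1.75, 3, 0, 0, 0, 0, 1],
    [-1.75, 3, 0, 0, 0, 0, 1],
    [-1.75, 3, 0, 0, 0, 0, 1],
    [-1.75, 3, 0, 0, 0, 0, 1],
    [-1.75, 3, 0, 0, 0, 0, 1],
    [-1.75, 3, 0, 0, 0, 0, 1],
    [-1.75, 3, 0, 0, 0, 0, 1],
    [-1.04, 1.63, 0, 0, 0, -0.15, 1],
    [0, 0, 1, 0, 0, 0, 1],
    [0, 0, 2, 0, 0, 0, 1],
    [0, 0, 2, 0, 0, 0, 1],
    [0, 0, 1.5, 0, 0, 0, 1],
    [0, 0, 1, 0, 0, 0, 1],
    [0, 0, 0, 0, 0, 0, 1],
    [0, 0, 0, 0, 0, 0, 1]
  ]
}}

```text
time: 9.9
tool_pos: [0.6112, 0.0782, 0.1716]
tool_rot: [-0.001, -0.02, 1.0, -0.0]
contact_force: [-0.4, 0.0, 0.8]
gripper_width: 1.003
grasp_force: 0.0
```

```bash
python3 p.py "[(611.8,78.8,124,2.2)]"; python3 - <<'E'
from h import *
T=manip.grab_frame("top")
cv2.imwrite('pics/top4.png',cv2.resize(T['img'][140:340,230:450],None,fx=3,fy=3,interpolation=2))
print(plate(T,(413,307),.085,120),plate(T,(405,290),.085,120))
E
```

```text
t 9.9 p [611.2  78.2 171.6] yaw 2.29 tilt 0.14 f [-0.4  0.   0.8] w 1.003 g 0.0
turn z 0.09 shift cm [-0.07  0.06  4.76] rows>=1.1
[ 609.2  -94.9  -89.9 1318.2  969.3] [ 609.2  -94.9  -89.9 1318.2  969.3]
```

View pics/top4.png

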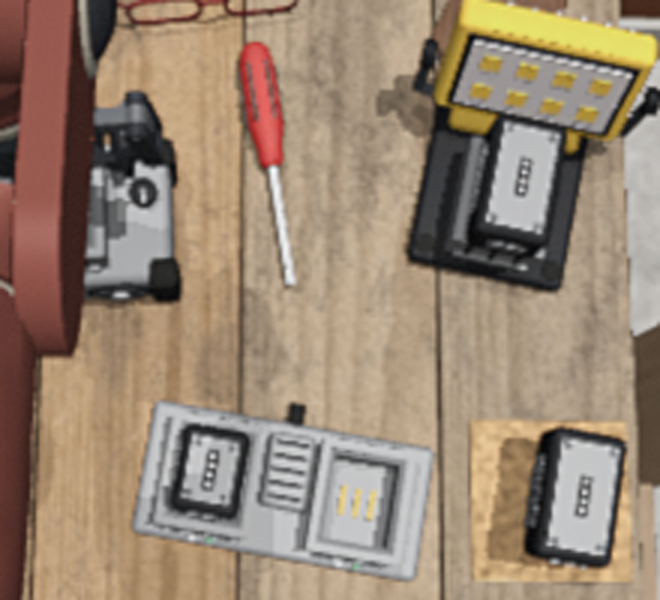

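```bash
python3 - <<'E'
from h import *
T=manip.grab_frame("top")
for th in(105,120): print(plate(T,(424,291),.085,th),plate(T,(424,318),.085,th))
h=cv2.cvtColor(T["img"],cv2.COLOR_BGR2HSV)
m=cv2.inRange(h[295:322,335:362],(15,60,80),(35,255,255));y,x=np.nonzero(m)
print(len(x),ray(T,[x.mean()+335,y.mean()+295],.014)*1000)
# collar/floor grey quads by contour
g=cv2.resize(cv2.cvtColor(T["img"],6)[270:345,320:385],None,fx=4,fy=4,interpolation=1)
for th in(90,110,130):
  cs,_=cv2.findContours((g<th).astype(np.uint8),cv2.RETR_CCOMP,1)
  for c in cs:
    if cv2.contourArea(c)>3000:
      q=((c[:,0]+.5)/4-.5)+[320,270]
      for z in(.014,.05): print(th,z,[np.round(v,1) for v in cv2.minAreaRect((ray(T,q,z)[:,:2]*1000).astype(np.float32))])
E
```

```text
[ 429.  -256.5   -9.9   70.3   38.5] [ 429.  -256.5   -9.9   70.3   38.5]
[ 428.9 -256.4  -10.1   69.8   37.9] [ 428.9 -256.4  -10.1   69.8   37.9]
46 [[ 425.27272519 -119.96280958   14.        ]]
```

>>> {"method": "move_arm", "body": {
  "rows": [
    [0, 0, 1.5, 0, 0, 0, 1],
    [0, 0, 1.5, 0, 0, 0, 1],
    [0, 0, 1, 0, 0, 0, 1],
    [0, 0, 0.76, 0, 0, 0, 1],
    [0, 0, 0, 0, 0, 0, 0.5],
    [0, 0, 0, 0, 0, 0, 0.3],
    [0, 0, 0, 0, 0, 0, 0.2],
    [0, 0, 0, 0, 0, 0, 0.1],
    [0, 0, 0, 0, 0, 0, 0],
    [0, 0, 0, 0, 0, 0, -0.1],
    [0, 0, 0, 0, 0, 0, -1],
    [0, 0, 0, 0, 0, 0, -1],
    [0, 0, 0, 0, 0, 0, -1],
    [0, 0, 0, 0, 0, 0, -1]
  ]
}}

```text
time: 11.17
tool_pos: [0.6128, 0.079, 0.1268]
tool_rot: [0.001, -0.021, 1.0, 0.0]
contact_force: [-1.2, 1.1, 5.7]
gripper_width: 0.502
grasp_force: 61.0
```

```bash
python3 p.py "[(611.8,78.8,250,2.2)]"
```

```text
t 11.2 p [612.8  79.  126.8] yaw 2.35 tilt 0.13 f [-1.2  1.1  5.7] w 0.502 g 61.0
turn z 0.15 shift cm [ 1.000e-01 -1.000e-02 -1.232e+01] rows>=3.0
```

>>> {"method": "move_arm", "body": {
  "rows": [
    [0, 0, -0.5, 0, 0, 0, -1],
    [0, 0, -1, 0, 0, 0, -1],
    [0, 0, -1.5, 0, 0, 0, -1],
    [0, 0, -2, 0, 0, 0, -1],
    [0, 0, -2, 0, 0, 0, -1],
    [0, 0, -1.5, 0, 0, 0, -1],
    [0, 0, -0.5, 0, 0, 3, -1],
    [0, 0, 0, 0, 0, 5, -1],
    [0, 0, 0, 0, 0, 4, -1],
    [0, 0, 0, 0, 0, 0, -1],
    [0, 0, 0, 0, 0, 0, -1],
    [0, 0, 0, 0, 0, 0, -1]
  ]
}}

```text
time: 12.17
tool_pos: [0.6117, 0.0785, 0.215]
tool_rot: [-0.0, 0.083, 0.997, -0.0]
contact_force: [-0.6, -0.1, -1.7]
gripper_width: 0.502
grasp_force: 61.3
```

```bash
python3 p.py "[(427.6,-123.3,210,-9.8),(427.6,-123.3,120,-9.8),(427.6,-123.3,79,-9.8)]"
```

```text
t 12.2 p [611.7  78.5 215. ] yaw -9.57 tilt 0.04 f [-0.6 -0.1 -1.7] w 0.502 g 61.3
turn z 0.23 shift cm [ 14.71 -23.02   0.5 ] rows>=6.6
turn z 0.00 shift cm [0. 0. 9.] rows>=2.2
turn z 0.00 shift cm [0.  0.  4.1] rows>=1.0
```

>>> {"method": "move_arm", "body": {
  "rows": [
    [1, -1.6, 0, 0, 0, 0.23, -1],
    [1.8, -2.8, 0, 0, 0, 0, -1],
    [1.8, -2.8, 0, 0, 0, 0, -1],
    [1.8, -2.8, 0, 0, 0, 0, -1],
    [1.8, -2.8, 0, 0, 0, 0, -1],
    [1.8, -2.8, 0, 0, 0, 0, -1],
    [1.8, -2.8, 0, 0, 0, 0, -1],
    [1.8, -2.8, 0, 0, 0, 0, -1],
    [1.11, -1.82, 0, 0, 0, 0, -1],
    [0, 0, 1, 0, 0, 0, -1],
    [0, 0, 2, 0, 0, 0, -1],
    [0, 0, 2, 0, 0, 0, -1],
    [0, 0, 2, 0, 0, 0, -1],
    [0, 0, 1.5, 0, 0, 0, -1],
    [0, 0, 0.5, 0, 0, 0, -1],
    [0, 0, 0, 0, 0, 0, -1],
    [0, 0, 0, 0, 0, 0, -1],
    [0, 0, 0, 0, 0, 0, -1]
  ]
}}

```text
time: 13.67
tool_pos: [0.4285, -0.1232, 0.1266]
tool_rot: [0.001, 0.086, 0.996, -0.0]
contact_force: [0.2, 0.1, -1.6]
gripper_width: 0.501
grasp_force: 61.6
```

```bash
python3 p.py "[(427.6,-123.3,80,-9.8)]"; python3 -c "
from h import *
cv2.imwrite('pics/side5.png',cv2.resize(manip.grab_frame('side')['img'][200:360,320:480],None,fx=3,fy=3,interpolation=2))"
```

```text
t 13.7 p [ 428.5 -123.2  126.6] yaw -9.85 tilt 0.13 f [ 0.2  0.1 -1.6] w 0.501 g 61.6
turn z -0.05 shift cm [ 0.09 -0.03  4.66] rows>=1.1
```

View pics/side5.png

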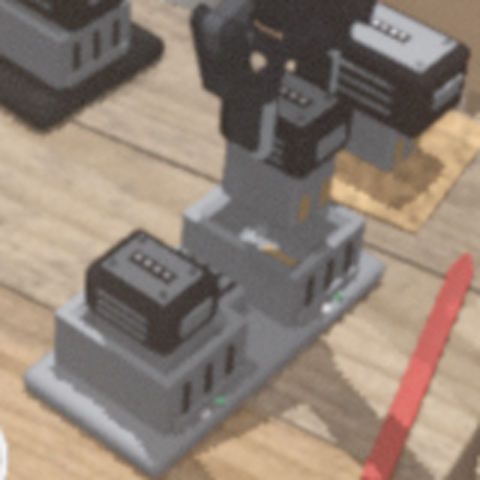

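Pack hangs upright, aligned over the empty well (crop ~270,190). Descend in.

>>> {"method": "move_arm", "body": {
  "rows": [
    [0, 0, 0.6, 0, 0, 0, -1],
    [0, 0, 0.6, 0, 0, 0, -1],
    [0, 0, 0.6, 0, 0, 0, -1],
    [0, 0, 0.6, 0, 0, 0, -1],
    [0, 0, 0.6, 0, 0, 0, -1],
    [0, 0, 0, 0, 0, 0, -1]
  ]
}}

```text
time: 14.22
tool_pos: [0.4265, -0.1224, 0.0933]
tool_rot: [-0.002, 0.086, 0.996, 0.001]
contact_force: [-0.5, -0.4, -2.2]
gripper_width: 0.503
grasp_force: 61.6
```

```bash
python3 p.py "[(427.6,-123.3,79,-9.8)]"
```

```text
t 14.2 p [ 426.5 -122.4   93.3] yaw -9.89 tilt 0.19 f [-0.5 -0.4 -2.2] w 0.503 g 61.6
turn z -0.09 shift cm [-0.13 -0.07  1.43] rows>=0.3
```

>>> {"method": "move_arm", "body": {
  "rows": [
    [0, 0, 0.5, 0, 0, 0, -1],
    [0, 0, 0.4, 0, 0, 0, -1],
    [0, 0, 0.3, 0, 0, 0, -1],
    [0, 0, 0.2, 0, 0, 0, -1],
    [0, 0, 0, 0, 0, 0, -1],
    [0, 0, 0, 0, 0, 0, -1]
  ]
}}

```text
time: 14.72
tool_pos: [0.4276, -0.123, 0.0812]
tool_rot: [-0.0, 0.086, 0.996, 0.0]
contact_force: [-0.4, 0.8, -1.8]
gripper_width: 0.503
grasp_force: 61.6
```

```bash
python3 p.py "[(427.6,-123.3,79,-9.8)]"
```

```text
t 14.7 p [ 427.6 -123.    81.2] yaw -9.88 tilt 0.01 f [-0.4  0.8 -1.8] w 0.503 g 61.6
turn z -0.08 shift cm [-0.01 -0.03  0.22] rows>=0.1
```

>>> {"method": "move_arm", "body": {
  "rows": [
    [0, 0, 0.25, 0, 0, 0, -1],
    [0, 0, 0, 0, 0, 0, -1],
    [0, 0, 0, 0, 0, 0, -0.2],
    [0, 0, 0, 0, 0, 0, 0.3],
    [0, 0, 0, 0, 0, 0, 1],
    [0, 0, 0, 0, 0, 0, 1],
    [0, 0, 0, 0, 0, 0, 1],
    [0, 0, 0, 0, 0, 0, 1],
    [0, 0, -1, 0, 0, 0, 1],
    [0, 0, -2, 0, 0, 0, 1],
    [0, 0, -2, 0, 0, 0, 1],
    [0, 2, 0, 0, 0, 0, 1],
    [0, 3, 0, 0, 0, 0, 1],
    [0, 3, 0, 0, 0, 0, 1],
    [0.07, 1.98, 0, 0, 0, 0, 1],
    [0, 0, 0, 0, 0, 0, 1],
    [0, 0, 0, 0, 0, 0, 1],
    [0, 0, 0, 0, 0, 0, 1]
  ]
}}

```text
time: 16.22
tool_pos: [0.4442, -0.025, 0.1292]
tool_rot: [0.0, 0.086, 0.996, -0.0]
contact_force: [-0.7, -0.8, 0.0]
gripper_width: 0.999
grasp_force: 0.0
```

```bash
python3 p.py "[(444.2,-24.9,76,-9.8)]"; python3 - <<'E'
from h import *
S=manip.grab_frame("side")
cv2.imwrite('pics/side6.png',cv2.resize(S['img'][200:360,320:480],None,fx=3,fy=3,interpolation=2))
E
```

```text
t 16.2 p [444.2 -25.  129.2] yaw -9.88 tilt 0.04 f [-0.7 -0.8  0. ] w 0.999 g 0.0
turn z -0.08 shift cm [-0.    0.01  5.32] rows>=1.3
```

View pics/side6.png

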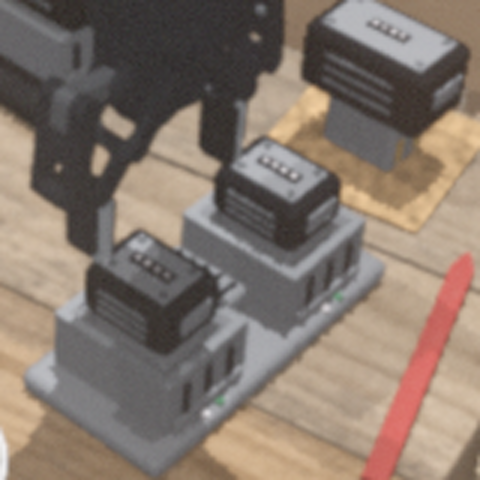

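Small_flat is home in bay A (crop 275,190), like its neighbour. Grip small_full.

>>> {"method": "move_arm", "body": {
  "rows": [
    [0, 0, 1.5, 0, 0, 0, 1],
    [0, 0, 1.5, 0, 0, 0, 1],
    [0, 0, 1.3, 0, 0, 0, 1],
    [0, 0, 1, 0, 0, 0, 1],
    [0, 0, 0, 0, 0, 0, 0.5],
    [0, 0, 0, 0, 0, 0, 0.3],
    [0, 0, 0, 0, 0, 0, 0.2],
    [0, 0, 0, 0, 0, 0, 0.1],
    [0, 0, 0, 0, 0, 0, 0],
    [0, 0, 0, 0, 0, 0, -0.1],
    [0, 0, 0, 0, 0, 0, -1],
    [0, 0, 0, 0, 0, 0, -1],
    [0, 0, 0, 0, 0, 0, -1],
    [0, 0, 0, 0, 0, 0, -1]
  ]
}}

```text
time: 17.43
tool_pos: [0.445, -0.0245, 0.0771]
tool_rot: [0.001, 0.086, 0.996, 0.0]
contact_force: [-1.3, 2.1, 5.3]
gripper_width: 0.504
grasp_force: 60.6
```

```bash
python3 p.py "[]"
```

```text
t 17.4 p [445.  -24.5  77.1] yaw -9.87 tilt 0.12 f [-1.3  2.1  5.3] w 0.504 g 60.6
```

>>> {"method": "move_arm", "body": {
  "rows": [
    [0, 0, -0.5, 0, 0, 0, -1],
    [0, 0, -1, 0, 0, 0, -1],
    [0, 0, -2, 0, 0, 0, -1],
    [0, 0, -2.5, 0, 0, 0, -1],
    [0, 0, -3, 0, 0, 0, -1],
    [0, 0, -3, 0, 0, 0, -1],
    [0, 0, -2, 0, 0, -3, -1],
    [0, 0, 0, 0, 0, -5, -1],
    [0, 0, 0, 0, 0, -4, -1],
    [0, 0, 0, 0, 0, 0, -1],
    [0, 0, 0, 0, 0, 0, -1],
    [0, 0, 0, 0, 0, 0, -1]
  ]
}}

```text
time: 18.43
tool_pos: [0.4436, -0.0245, 0.2152]
tool_rot: [-0.001, -0.018, 1.0, 0.0]
contact_force: [0.6, -0.4, -2.5]
gripper_width: 0.502
grasp_force: 61.4
```

```bash
python3 p.py "[(611.8,78.9,215,2.2),(611.8,78.9,175,2.2)]"
```

```text
t 18.4 p [443.6 -24.5 215.2] yaw 2.03 tilt 0.06 f [ 0.6 -0.4 -2.5] w 0.502 g 61.4
turn z -0.17 shift cm [-17.2    9.68   0.02] rows>=4.7
turn z 0.00 shift cm [0. 0. 4.] rows>=1.0
```

>>> {"method": "move_arm", "body": {
  "rows": [
    [-1.2, 0.68, 0, 0, 0, -0.17, -1],
    [-2.4, 1.35, 0, 0, 0, 0, -1],
    [-3, 1.7, 0, 0, 0, 0, -1],
    [-3, 1.7, 0, 0, 0, 0, -1],
    [-3, 1.7, 0, 0, 0, 0, -1],
    [-2.4, 1.35, 0, 0, 0, 0, -1],
    [-1.5, 0.8, 0, 0, 0, 0, -1],
    [-0.7, 0.4, 0, 0, 0, 0, -1],
    [0, 0, 1, 0, 0, 0, -1],
    [0, 0, 1.5, 0, 0, 0, -1],
    [0, 0, 1.3, 0, 0, 0, -1],
    [0, 0, 0.7, 0, 0, 0, -1],
    [0, 0, 0, 0, 0, 0, -1],
    [0, 0, 0, 0, 0, 0, -1],
    [0, 0, 0, 0, 0, 0, -1]
  ]
}}

```text
time: 19.68
tool_pos: [0.6122, 0.0788, 0.1714]
tool_rot: [0.001, -0.02, 1.0, -0.0]
contact_force: [0.4, -0.2, -2.5]
gripper_width: 0.499
grasp_force: 61.5
```

```bash
python3 p.py "[(611.8,78.9,125.5,2.2)]"; python3 -c "
from h import *
cv2.imwrite('pics/side7.png',cv2.resize(manip.grab_frame('side')['img'][200:360,170:330],None,fx=3,fy=3,interpolation=2))"
```

```text
t 19.7 p [612.2  78.8 171.4] yaw 2.27 tilt 0.06 f [ 0.4 -0.2 -2.5] w 0.499 g 61.5
turn z 0.07 shift cm [0.04 0.01 4.59] rows>=1.1
```

View pics/side7.png

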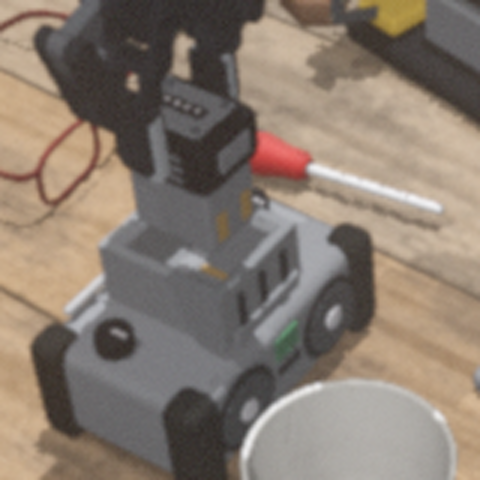

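Pack hangs straight over the radio's well (crop ~200,230). Insert.

>>> {"method": "move_arm", "body": {
  "rows": [
    [0, 0, 0.6, 0, 0, 0, -1],
    [0, 0, 0.6, 0, 0, 0, -1],
    [0, 0, 0.6, 0, 0, 0, -1],
    [0, 0, 0.6, 0, 0, 0, -1],
    [0, 0, 0.6, 0, 0, 0, -1],
    [0, 0, 0.5, 0, 0, 0, -1],
    [0, 0, 0, 0, 0, 0, -1]
  ]
}}

```text
time: 20.32
tool_pos: [0.611, 0.079, 0.1337]
tool_rot: [-0.002, -0.02, 1.0, 0.0]
contact_force: [-0.9, 0.0, -3.2]
gripper_width: 0.496
grasp_force: 61.5
```

```bash
python3 p.py "[(611.8,78.9,125.5,2.2)]"
```

```text
t 20.3 p [611.   79.  133.7] yaw 2.29 tilt 0.18 f [-0.9  0.  -3.2] w 0.496 g 61.5
turn z 0.09 shift cm [-0.08 -0.02  0.82] rows>=0.2
```

>>> {"method": "move_arm", "body": {
  "rows": [
    [0, 0, 0.4, 0, 0, 0, -1],
    [0, 0, 0.3, 0, 0, 0, -1],
    [0, 0, 0.2, 0, 0, 0, -1],
    [0, 0, 0, 0, 0, 0, -1],
    [0, 0, 0, 0, 0, 0, -1]
  ]
}}

```text
time: 20.73
tool_pos: [0.6121, 0.079, 0.1267]
tool_rot: [0.0, -0.02, 1.0, -0.0]
contact_force: [0.9, -0.6, -2.3]
gripper_width: 0.502
grasp_force: 61.5
```

```bash
python3 p.py "[(611.8,78.9,125.3,2.2)]"
```

```text
t 20.7 p [612.1  79.  126.7] yaw 2.29 tilt 0.00 f [ 0.9 -0.6 -2.3] w 0.502 g 61.5
turn z 0.09 shift cm [ 0.03 -0.01  0.14] rows>=0.0
```

>>> {"method": "move_arm", "body": {
  "rows": [
    [0, 0, 0.17, 0, 0, 0, -1],
    [0, 0, 0, 0, 0, 0, -1],
    [0, 0, 0, 0, 0, 0, -0.2],
    [0, 0, 0, 0, 0, 0, 0.3],
    [0, 0, 0, 0, 0, 0, 1],
    [0, 0, 0, 0, 0, 0, 1],
    [0, 0, 0, 0, 0, 0, 1],
    [0, 0, 0, 0, 0, 0, 1],
    [0, 0, -1, 0, 0, 0, 1],
    [0, 0, -2, 0, 0, 0, 1],
    [0, 0, -3, 0, 0, 0, 1],
    [0, 0, -2, 0, 0, 3, 1],
    [0, 0, 0, 0, 0, 6, 1],
    [0, 0, 0, 0, 0, 5, 1],
    [0, 0, 0, 0, 0, 0, 1],
    [0, 0, 0, 0, 0, 0, 1]
  ]
}}

```text
time: 22.07
tool_pos: [0.6121, 0.0791, 0.2056]
tool_rot: [0.0, 0.101, 0.995, 0.0]
contact_force: [0.1, -0.1, 0.6]
gripper_width: 1.0
grasp_force: 0.0
```

```bash
python3 p.py "[(633.6,-223.8,200,-11.8),(633.6,-223.8,80,-11.8)]"
```

```text
t 22.1 p [612.1  79.1 205.6] yaw -11.58 tilt 0.02 f [ 0.1 -0.1  0.6] w 1.000 g 0.0
turn z 0.22 shift cm [ -8.3  -29.21   0.56] rows>=7.3
turn z 0.00 shift cm [ 0.  0. 12.] rows>=2.9
```

>>> {"method": "move_arm", "body": {
  "rows": [
    [-0.5, -1.6, 0, 0, 0, 0.22, 1],
    [-0.85, -3, 0, 0, 0, 0, 1],
    [-0.85, -3, 0, 0, 0, 0, 1],
    [-0.85, -3, 0, 0, 0, 0, 1],
    [-0.85, -3, 0, 0, 0, 0, 1],
    [-0.85, -3, 0, 0, 0, 0, 1],
    [-0.85, -3, 0, 0, 0, 0, 1],
    [-0.85, -3, 0, 0, 0, 0, 1],
    [-0.85, -3, 0, 0, 0, 0, 1],
    [-0.7, -2.4, 0, 0, 0, 0, 1],
    [-0.3, -1.21, 0, 0, 0, 0, 1],
    [0, 0, 1, 0, 0, 0, 1],
    [0, 0, 2, 0, 0, 0, 1],
    [0, 0, 2, 0, 0, 0, 1],
    [0, 0, 1.5, 0, 0, 0, 1],
    [0, 0, 0.5, 0, 0, 0, 1],
    [0, 0, 0, 0, 0, 0, 1],
    [0, 0, 0, 0, 0, 0, 1],
    [0, 0, 0, 0, 0, 0, 1]
  ]
}}

```text
time: 23.65
tool_pos: [0.6338, -0.2238, 0.1366]
tool_rot: [0.001, 0.104, 0.995, -0.0]
contact_force: [-0.5, 1.1, -0.0]
gripper_width: 1.0
grasp_force: 0.0
```

```bash
python3 p.py "[(633.6,-223.8,80,-11.8)]"; python3 -c "
from h import *
cv2.imwrite('pics/side8.png',manip.grab_frame('side')['img'][60:380,160:480])"
```

```text
t 23.6 p [ 633.8 -223.8  136.6] yaw -11.89 tilt 0.14 f [-0.5  1.1 -0. ] w 1.000 g 0.0
turn z -0.09 shift cm [ 0.02 -0.01  5.66] rows>=1.4
```

View pics/side8.png

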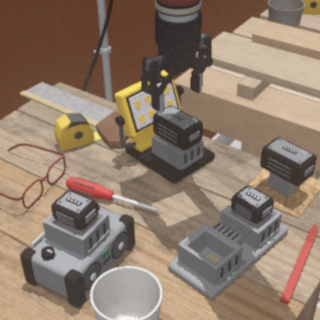

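>>> {"method": "move_arm", "body": {
  "rows": [
    [0, 0, 1.5, 0, 0, 0, 1],
    [0, 0, 1.5, 0, 0, 0, 1],
    [0, 0, 1.5, 0, 0, 0, 1],
    [0, 0, 1.1, 0, 0, 0, 1],
    [0, 0, 0, 0, 0, 0, 0.5],
    [0, 0, 0, 0, 0, 0, 0.3],
    [0, 0, 0, 0, 0, 0, 0.2],
    [0, 0, 0, 0, 0, 0, 0.1],
    [0, 0, 0, 0, 0, 0, 0],
    [0, 0, 0, 0, 0, 0, -1],
    [0, 0, 0, 0, 0, 0, -1],
    [0, 0, 0, 0, 0, 0, -1],
    [0, 0, 0, 0, 0, 0, -1]
  ]
}}

```text
time: 24.78
tool_pos: [0.6333, -0.224, 0.0796]
tool_rot: [0.001, 0.104, 0.995, -0.0]
contact_force: [1.1, 0.0, -0.6]
gripper_width: 0.58
grasp_force: 62.8
```

```bash
python3 p.py "[]"
```

```text
t 24.8 p [ 633.3 -224.    79.6] yaw -11.93 tilt 0.07 f [ 1.1  0.  -0.6] w 0.580 g 62.8
```

>>> {"method": "move_arm", "body": {
  "rows": [
    [0, 0, -0.5, 0, 0, 0, -1],
    [0, 0, -1, 0, 0, 0, -1],
    [0, 0, -2, 0, 0, 0, -1],
    [0, 0, -2.5, 0, 0, 0, -1],
    [0, 0, -3, 0, 0, 0, -1],
    [0, 0, -2, 0, 0, 0, -1],
    [0, 0, -1, 0, 0, 0, -1],
    [0, 0, 0, 0, 0, 0, -1],
    [0, 0, 0, 0, 0, 0, -1],
    [0, 0, 0, 0, 0, 0, -1]
  ]
}}

```text
time: 25.62
tool_pos: [0.6317, -0.2234, 0.1964]
tool_rot: [-0.002, 0.104, 0.995, 0.001]
contact_force: [-0.6, 0.5, -6.2]
gripper_width: 0.579
grasp_force: 63.0
```

```bash
python3 p.py "[(444.2,-24.7,200,-9.8),(444.2,-24.7,126,-9.8)]"
```

```text
t 25.6 p [ 631.7 -223.4  196.4] yaw -11.93 tilt 0.24 f [-0.6  0.5 -6.2] w 0.579 g 63.0
turn z -2.13 shift cm [21.86 16.39 -0.36] rows>=6.6
turn z 0.00 shift cm [0.  0.  7.4] rows>=1.8
```

>>> {"method": "move_arm", "body": {
  "rows": [
    [0, 0, 0, 0, 0, -2.1, -1],
    [1.2, 0.9, 0, 0, 0, 0, -1],
    [2.4, 1.8, 0, 0, 0, 0, -1],
    [2.4, 1.8, 0, 0, 0, 0, -1],
    [2.4, 1.8, 0, 0, 0, 0, -1],
    [2.4, 1.8, 0, 0, 0, 0, -1],
    [2.4, 1.8, 0, 0, 0, 0, -1],
    [2.4, 1.8, 0, 0, 0, 0, -1],
    [2.4, 1.8, 0, 0, 0, 0, -1],
    [2.4, 1.8, 0, 0, 0, 0, -1],
    [1.14, 0.8, 0, 0, 0, 0, -1],
    [0.5, 0.3, 0, 0, 0, 0, -1],
    [0, 0, 1, 0, 0, 0, -1],
    [0, 0, 2, 0, 0, 0, -1],
    [0, 0, 2, 0, 0, 0, -1],
    [0, 0, 1.3, 0, 0, 0, -1],
    [0, 0, 0.5, 0, 0, 0, -1],
    [0, 0, 0, 0, 0, 0, -1],
    [0, 0, 0, 0, 0, 0, -1],
    [0, 0, 0, 0, 0, 0, -1]
  ]
}}

```text
time: 27.28
tool_pos: [0.4447, -0.0251, 0.1319]
tool_rot: [0.001, 0.086, 0.996, -0.0]
contact_force: [0.7, 1.0, -3.9]
gripper_width: 0.578
grasp_force: 63.1
```

```bash
python3 p.py "[(444.2,-24.7,78,-9.8)]"; python3 -c "
from h import *
cv2.imwrite('pics/side9.png',cv2.resize(manip.grab_frame('side')['img'][200:360,300:460],None,fx=3,fy=3,interpolation=2))"
```

```text
t 27.3 p [444.7 -25.1 131.9] yaw -9.85 tilt 0.09 f [ 0.7  1.  -3.9] w 0.578 g 63.1
turn z -0.05 shift cm [0.06 0.03 5.39] rows>=1.3
```

View pics/side9.png

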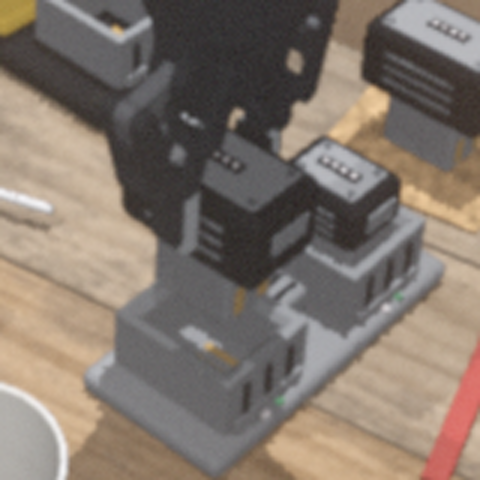

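Large_flat is over the empty bay B (crop ~200,290). Insert.

>>> {"method": "move_arm", "body": {
  "rows": [
    [0, 0, 0.7, 0, 0, 0, -1],
    [0, 0, 0.7, 0, 0, 0, -1],
    [0, 0, 0.7, 0, 0, 0, -1],
    [0, 0, 0.6, 0, 0, 0, -1],
    [0, 0, 0.6, 0, 0, 0, -1],
    [0, 0, 0.6, 0, 0, 0, -1],
    [0, 0, 0.5, 0, 0, 0, -1],
    [0, 0, 0.3, 0, 0, 0, -1],
    [0, 0, 0, 0, 0, 0, -1],
    [0, 0, 0, 0, 0, 0, -1],
    [0, 0, 0, 0, 0, 0, -1]
  ]
}}

```text
time: 28.25
tool_pos: [0.4441, -0.0247, 0.0844]
tool_rot: [0.0, 0.086, 0.996, -0.0]
contact_force: [-0.7, -0.5, -4.5]
gripper_width: 0.579
grasp_force: 63.2
```

```bash
python3 p.py "[(444.2,-24.7,77.8,-9.8)]"
```

```text
t 28.2 p [444.1 -24.7  84.4] yaw -9.83 tilt 0.04 f [-0.7 -0.5 -4.5] w 0.579 g 63.2
turn z -0.03 shift cm [-0.01  0.    0.66] rows>=0.2
```

>>> {"method": "move_arm", "body": {
  "rows": [
    [0, 0, 0.35, 0, 0, 0, -1],
    [0, 0, 0.2, 0, 0, 0, -1],
    [0, 0, 0.1, 0, 0, 0, -1],
    [0, 0, 0, 0, 0, 0, -1],
    [0, 0, 0, 0, 0, 0, -1]
  ]
}}

```text
time: 28.67
tool_pos: [0.4438, -0.0247, 0.0775]
tool_rot: [0.0, 0.086, 0.996, -0.0]
contact_force: [-0.8, 0.3, -4.1]
gripper_width: 0.576
grasp_force: 63.1
```

>>> {"method": "move_arm", "body": {
  "rows": [
    [0, 0, 0, 0, 0, 0, -0.2],
    [0, 0, 0, 0, 0, 0, 0.3],
    [0, 0, 0, 0, 0, 0, 1],
    [0, 0, 0, 0, 0, 0, 1],
    [0, 0, 0, 0, 0, 0, 1],
    [0, 0, 0, 0, 0, 0, 1],
    [0, 0, -1, 0, 0, 0, 1],
    [0, 0, -2, 0, 0, 0, 1],
    [0, 0, -3, 0, 0, 0, 1],
    [0, 0, -2, 0, 0, 0, 1],
    [0, 0, 0, 0, 0, 0, 1],
    [0, 0, 0, 0, 0, 0, 1]
  ]
}}

```text
time: 29.67
tool_pos: [0.445, -0.0249, 0.1597]
tool_rot: [0.002, 0.086, 0.996, -0.0]
contact_force: [-0.1, 0.4, -0.2]
gripper_width: 1.003
grasp_force: 0.0
```

```bash
python3 p.py "[(430.5,-259.8,155,-10),(430.5,-259.8,68,-10)]"
```

```text
t 29.7 p [445.  -24.9 159.7] yaw -9.83 tilt 0.24 f [-0.1  0.4 -0.2] w 1.003 g 0.0
turn z 0.17 shift cm [ -2.66 -23.38   0.47] rows>=5.6
turn z 0.00 shift cm [0.  0.  8.7] rows>=2.1
```

>>> {"method": "move_arm", "body": {
  "rows": [
    [-0.2, -1.8, 0, 0, 0, 0.17, 1],
    [-0.35, -3, 0, 0, 0, 0, 1],
    [-0.35, -3, 0, 0, 0, 0, 1],
    [-0.35, -3, 0, 0, 0, 0, 1],
    [-0.35, -3, 0, 0, 0, 0, 1],
    [-0.35, -3, 0, 0, 0, 0, 1],
    [-0.35, -3, 0, 0, 0, 0, 1],
    [-0.29, -2.3, 0, 0, 0, 0, 1],
    [-0.15, -1.3, 0, 0, 0, 0, 1],
    [0, 0, 1, 0, 0, 0, 1],
    [0, 0, 1, 0, 0, 0, 1],
    [0, 0, 0, 0, 0, 0, 1],
    [0, 0, 0, 0, 0, 0, 1],
    [0, 0, 0, 0, 0, 0, 1]
  ]
}}

```text
time: 30.83
tool_pos: [0.4301, -0.2585, 0.1369]
tool_rot: [-0.0, 0.086, 0.996, 0.0]
contact_force: [-0.5, 1.5, -0.1]
gripper_width: 1.001
grasp_force: 0.0
```

```bash
python3 p.py "[(430.5,-259.8,68,-10)]"
```

```text
t 30.8 p [ 430.1 -258.5  136.9] yaw -9.91 tilt 0.07 f [-0.5  1.5 -0.1] w 1.001 g 0.0
turn z 0.09 shift cm [-0.06 -0.12  6.89] rows>=1.7
```

>>> {"method": "move_arm", "body": {
  "rows": [
    [-0.03, -0.1, 1.5, 0, 0, 0, 1],
    [0, 0, 2, 0, 0, 0, 1],
    [0, 0, 2, 0, 0, 0, 1],
    [0, 0, 1.3, 0, 0, 0, 1],
    [0, 0, 0, 0, 0, 0, 0.5],
    [0, 0, 0, 0, 0, 0, 0.3],
    [0, 0, 0, 0, 0, 0, 0.2],
    [0, 0, 0, 0, 0, 0, 0.15],
    [0, 0, 0, 0, 0, 0, 0.1],
    [0, 0, 0, 0, 0, 0, 0],
    [0, 0, 0, 0, 0, 0, -1],
    [0, 0, 0, 0, 0, 0, -1],
    [0, 0, 0, 0, 0, 0, -1],
    [0, 0, 0, 0, 0, 0, -1]
  ]
}}

```text
time: 32.0
tool_pos: [0.4313, -0.2609, 0.0712]
tool_rot: [0.001, 0.087, 0.996, 0.0]
contact_force: [-0.5, 5.3, 6.0]
gripper_width: 0.58
grasp_force: 61.4
```

```bash
python3 p.py "[]"
```

```text
t 32.0 p [ 431.3 -260.9   71.2] yaw -10.01 tilt 0.13 f [-0.5  5.3  6. ] w 0.580 g 61.4
```

>>> {"method": "move_arm", "body": {
  "rows": [
    [0, 0, -0.5, 0, 0, 0, -1],
    [0, 0, -1, 0, 0, 0, -1],
    [0, 0, -2, 0, 0, 0, -1],
    [0, 0, -3, 0, 0, 0, -1],
    [0, 0, -3, 0, 0, 0, -1],
    [0, 0, -2, 0, 0, 0, -1],
    [0, 0, 0, 0, 0, 1, -1],
    [0, 0, 0, 0, 0, 0.9, -1],
    [0, 0, 0, 0, 0, 0, -1],
    [0, 0, 0, 0, 0, 0, -1],
    [0, 0, 0, 0, 0, 0, -1]
  ]
}}

```text
time: 32.92
tool_pos: [0.4292, -0.2601, 0.182]
tool_rot: [-0.002, 0.104, 0.995, 0.001]
contact_force: [0.3, 0.7, -3.7]
gripper_width: 0.576
grasp_force: 62.6
```

```bash
python3 p.py "[(633.3,-224,180,-11.9),(633.3,-224,125,-11.9)]"
```

```text
t 32.9 p [ 429.2 -260.1  182. ] yaw -11.91 tilt 0.24 f [ 0.3  0.7 -3.7] w 0.576 g 62.6
turn z -0.01 shift cm [-19.22   7.74   0.2 ] rows>=5.0
turn z 0.00 shift cm [0.  0.  5.5] rows>=1.3
```

>>> {"method": "move_arm", "body": {
  "rows": [
    [-1.2, 0.5, 0, 0, 0, 0, -1],
    [-3, 1.2, 0, 0, 0, 0, -1],
    [-3, 1.2, 0, 0, 0, 0, -1],
    [-3, 1.2, 0, 0, 0, 0, -1],
    [-3, 1.2, 0, 0, 0, 0, -1],
    [-3, 1.2, 0, 0, 0, 0, -1],
    [-2, 0.8, 0, 0, 0, 0, -1],
    [-0.91, 0.44, 0, 0, 0, 0, -1],
    [0, 0, 1, 0, 0, 0, -1],
    [0, 0, 1.5, 0, 0, 0, -1],
    [0, 0, 1.3, 0, 0, 0, -1],
    [0, 0, 0.7, 0, 0, 0, -1],
    [0, 0, 0, 0, 0, 0, -1],
    [0, 0, 0, 0, 0, 0, -1],
    [0, 0, 0, 0, 0, 0, -1],
    [0, 0, 0, 0, 0, 0, -1]
  ]
}}

```text
time: 34.25
tool_pos: [0.6336, -0.2251, 0.1408]
tool_rot: [0.001, 0.104, 0.995, -0.0]
contact_force: [0.4, -0.3, -3.9]
gripper_width: 0.585
grasp_force: 62.5
```

```bash
python3 p.py "[(633.3,-224,84,-11.9)]"; python3 -c "
from h import *
cv2.imwrite('pics/side10.png',cv2.resize(manip.grab_frame('side')['img'][120:280,270:430],None,fx=3,fy=3,interpolation=2))"
```

```text
t 34.2 p [ 633.6 -225.1  140.8] yaw -11.92 tilt 0.12 f [ 0.4 -0.3 -3.9] w 0.585 g 62.5
turn z -0.02 shift cm [0.06 0.1  5.68] rows>=1.4
```

View pics/side10.png

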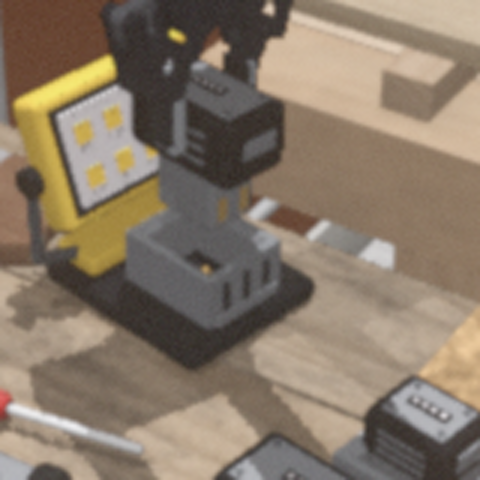

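Large_full hangs upright over the light's well (crop ~205,235). Insert.

>>> {"method": "move_arm", "body": {
  "rows": [
    [0, 0.1, 0.8, 0, 0, 0, -1],
    [0, 0, 0.8, 0, 0, 0, -1],
    [0, 0, 0.7, 0, 0, 0, -1],
    [0, 0, 0.7, 0, 0, 0, -1],
    [0, 0, 0.6, 0, 0, 0, -1],
    [0, 0, 0.6, 0, 0, 0, -1],
    [0, 0, 0.5, 0, 0, 0, -1],
    [0, 0, 0.3, 0, 0, 0, -1],
    [0, 0, 0, 0, 0, 0, -1],
    [0, 0, 0, 0, 0, 0, -1]
  ]
}}

```text
time: 35.13
tool_pos: [0.6335, -0.2236, 0.0894]
tool_rot: [-0.0, 0.104, 0.995, 0.0]
contact_force: [0.3, -0.6, -4.3]
gripper_width: 0.579
grasp_force: 62.6
```

```bash
python3 p.py "[(633.3,-224,84,-11.9)]"
```

```text
t 35.1 p [ 633.5 -223.6   89.4] yaw -11.90 tilt 0.01 f [ 0.3 -0.6 -4.3] w 0.579 g 62.6
turn z -0.00 shift cm [ 0.01 -0.04  0.54] rows>=0.1
```

>>> {"method": "move_arm", "body": {
  "rows": [
    [0, 0, 0.3, 0, 0, 0, -1],
    [0, 0, 0.2, 0, 0, 0, -1],
    [0, 0, 0, 0, 0, 0, -1],
    [0, 0, 0, 0, 0, 0, -1],
    [0, 0, 0, 0, 0, 0, -1]
  ]
}}

```text
time: 35.55
tool_pos: [0.6335, -0.2236, 0.0846]
tool_rot: [0.0, 0.104, 0.995, -0.0]
contact_force: [0.7, 0.3, -3.6]
gripper_width: 0.581
grasp_force: 62.5
```

```bash
python3 p.py "[(633.3,-224,82.5,-11.9)]"
```

```text
t 35.5 p [ 633.5 -223.6   84.6] yaw -11.90 tilt 0.01 f [ 0.7  0.3 -3.6] w 0.581 g 62.5
turn z -0.00 shift cm [ 0.01 -0.04  0.21] rows>=0.1
```

>>> {"method": "move_arm", "body": {
  "rows": [
    [0, 0, 0.1, 0, 0, 0, -1],
    [0, 0, 0, 0, 0, 0, -1],
    [0, 0, 0, 0, 0, 0, -0.2],
    [0, 0, 0, 0, 0, 0, 0.3],
    [0, 0, 0, 0, 0, 0, 1],
    [0, 0, 0, 0, 0, 0, 1],
    [0, 0, 0, 0, 0, 0, 1],
    [0, 0, 0, 0, 0, 0, 1],
    [0, 0, -1, 0, 0, 0, 1],
    [0, 0, -2, 0, 0, 0, 1],
    [0, 0, -3, 0, 0, 0, 1],
    [0, 0, -4, 0, 0, 0, 1],
    [0, 0, -4, 0, 0, 0, 1],
    [0, 0, -3, 0, 0, 0, 1],
    [0, 2, 0, 0, 0, 0, 1],
    [0, 3, 0, 0, 0, 0, 1],
    [0, 3, 0, 0, 0, 0, 1],
    [0, 3, 0, 0, 0, 0, 1],
    [0, 3, 0, 0, 0, 0, 1],
    [0, 0, 0, 0, 0, 0, 1]
  ]
}}

```text
time: 37.22
tool_pos: [0.663, -0.0818, 0.2546]
tool_rot: [0.001, 0.101, 0.995, 0.001]
contact_force: [0.3, 0.2, 0.4]
gripper_width: 0.998
grasp_force: 0.0
```

```bash
python3 p.py "[]"; python3 - <<'E'
from h import *
T=manip.grab_frame("top");S=manip.grab_frame("side")
b=np.array([1.4,-3,0,0,0])
for n,z,a in(("Lf",.096,(298,293)),("Sf",.082,(343,304)),("LF",.098,(399,190)),("SF",.130,(239,203))): print(n,plate(T,a,z,120)+b)
cv2.imwrite('pics/side11.png',cv2.resize(S['img'][140:400,180:460],None,fx=2.2,fy=2.2,interpolation=2))
E
```

```text
t 37.2 p [663.  -81.8 254.6] yaw -11.62 tilt 0.14 f [0.3 0.2 0.4] w 0.998 g 0.0
Lf [ 607.8  -97.1  -89.9 1300.7  956.4]
Sf [ 611.3  -98.2  -89.9 1323.   972.8]
LF [ 633.3 -222.2  -11.7   69.3   37.7]
SF [611.3  79.2   2.5  40.6  28.9]
```

View pics/side11.png

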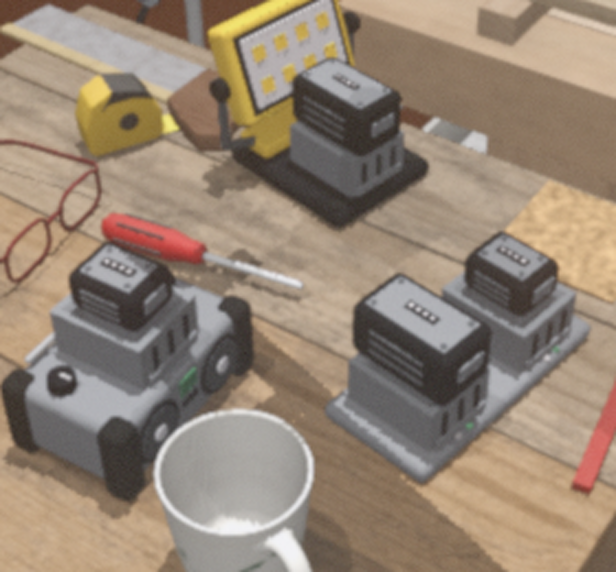

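The side view shows all four packs upright and home: light (345,110), radio (122,285), bays (422,340) and (512,275). The mug has not moved.

```bash
python3 -c "
from plant import manip
print(manip.job_done())"
```

```text
the job is handed in; nothing more can be done
None
```

The job is handed in at about 37 s: the full large pack is in the light, the full small pack in the radio, and both flat packs in the charger. All look seated in the final image and the mug has not moved; the judge returned no verdict.

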